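# Set out the dosing tray on the laundry counter

## Task

Set out the washing supplies upright on the grey drip tray, each centred on a dark pad: the bottle on the end pad nearer the cardboard detergent carton, the jar on the end pad farther from it, and the short wide cup on the pad between them. Nest the tall narrow cup upright inside the wide cup, fully down. Do not knock the bottle or the jar over, and leave the carton, the peg basket and the brush where they are.

Things in the scene. Friction and masses are not known exactly. Their poses are not given: they have to be found in the camera images.
- tray: Grey plastic drip tray, fixed to the counter, 130 mm (its x) by 300 mm (its y), floor 6 mm thick, surrounded by a rim whose top is 12 mm above the counter (4 mm thick). Origin at the centre of its underside, on the counter; z up. Three flat dark round pads, 80 mm across, lie flush on its floor in a row along its y axis: pad centres at y = -95, 0 and +95 mm, x = 0, surface 6 mm above the origin.
- bottle: White plastic bottle with a paper band round its body and a grey screw cap, loose, closed, 145 mm tall. Body 54 mm in diameter up to 95 mm, then a shoulder; the cap is a cylinder 36 mm in diameter from 114 to 145 mm above the base. Origin at the centre of its underside, z along its axis, upwards. Round, so its yaw does not matter. About 0.15 to 0.31 kg.
- jar: Squat closed glass jar with white contents and a flat aluminium lid, loose, a plain cylinder 60 mm in diameter and 70 mm tall (the lid, of the same diameter, is the top 18 mm). Origin at the centre of its underside, z along its axis, upwards. About 0.25 to 0.5 kg.
- wide_cup: Short wide white plastic dosing cup, loose, open at the top, empty, tapered: 54 mm outside diameter at the base, 64 mm at the rim, 55 mm tall, wall 3 mm, floor 4 mm thick (inside diameter 48 mm at the floor, 58 mm at the rim). Origin at the centre of its underside, z up. About 40 to 85 g.
- narrow_cup: Tall narrow white plastic measuring cup, loose, open at the top, empty, tapered: 38 mm outside diameter at the base, 50 mm at the rim, 90 mm tall, wall 2.5 mm. Origin at the centre of its underside, z up. Standing fully down in the wide cup, its underside is 4 mm above the wide cup's underside and its rim stands 39 mm above the wide cup's rim. About 35 to 70 g.
- carton: Brown cardboard detergent carton with a pale paper band, 80 (x) by 150 (y) by 90 mm tall, standing on the counter beyond the tray, to the left or right. It is the landmark that tells which end of the tray is which; not to be moved. Origin at the centre of its underside.
- peg_basket: White open basket of wooden clothes pegs, 80 (x) by 150 (y) by 70 mm tall, standing beyond the tray on the other side from the carton; not to be moved. Origin at the centre of its underside.
- brush: Wooden scrubbing brush lying bristles down beyond the tray, between carton and basket, 45 (x) by 120 (y) by 38 mm tall; not to be moved. Origin at the centre of its underside.
There are look-alikes about, which are no part of the job. What is shaped like the narrow_cup but turquoise or yellow is not meant.

How it is judged (in metres and radians):
At the end, for the whole second after the job is handed in: Bottle, jar, wide cup upright (0.1 rad) on the tray, each within 15 mm in tray x and y of its pad centre, underside 2-10 mm above the tray's; bottle at the carton's end. Narrow cup in the wide one: axes within 9 mm, undersides under 9 mm apart. All at rest; bystanders within 30 mm (z of bottle in the frame of tray between 0.002 and 0.01 m and z of jar in the frame of tray between 0.002 and 0.01 m and z of wide_cup in the frame of tray between 0.002 and 0.01 m and x of wide_cup in the frame of tray between -0.015 and 0.015 m and y of wide_cup in the frame of tray between -0.015 and 0.015 m and horizontal distance between narrow_cup and wide_cup below 0.009 m and z of narrow_cup in the frame of wide_cup between 0 and 0.009 m and angle between each of bottle, jar, wide_cup, narrow_cup's own z axis and vertical below 0.1 rad and linear speed of each of bottle, jar, wide_cup, narrow_cup below 0.02 m/s and distance of each of carton, peg_basket, brush from where it was at the start of the episode below 0.03 m and ((y of carton in the frame of tray above 0 m and x of bottle in the frame of tray between -0.015 and 0.015 m and y of bottle in the frame of tray between 0.08 and 0.11 m and x of jar in the frame of tray between -0.015 and 0.015 m and y of jar in the frame of tray between -0.11 and -0.08 m) or (y of carton in the frame of tray below 0 m and x of bottle in the frame of tray between -0.015 and 0.015 m and y of bottle in the frame of tray between -0.11 and -0.08 m and x of jar in the frame of tray between -0.015 and 0.015 m and y of jar in the frame of tray between 0.08 and 0.11 m))); the robot touches nothing.
It fails at once if bottle was knocked over (angle between bottle's own z axis and vertical above 0.8 rad).
It fails at once if jar was knocked over (angle between jar's own z axis and vertical above 0.8 rad).
It fails at once if carton was pushed from its place (distance of carton from where it was at the start of the episode above 0.03 m).
It fails at once if peg_basket was pushed from its place (distance of peg_basket from where it was at the start of the episode above 0.03 m).
It fails at once if brush was pushed from its place (distance of brush from where it was at the start of the episode above 0.03 m).
It also fails if it takes over 125 s, if anything falls off the work surface, if the arm or the gripper's body presses on something with over 40 N, if the wrist force passes 120 N, or if a joint passes its speed limit or range.

## Robot

A 6-joint arm with a two-finger parallel gripper is mounted at the origin on the work surface. World frame = base frame: x ahead of the robot, y to its left, z up, the work surface at z = 0. Lengths are in mm, angles in rad, forces in N, time in s.
With the tool pointing down it reaches from about 325 to 775 mm from the base axis. Payload 5.5 kg.
Tool frame: the origin (TCP) lies between the finger pads; the fingertips stand 25 mm ahead of it and the grasp point (between the pads) lies 6 mm ahead of it (robot.tip_reach is the z of the fingertips in the tool frame, in mm); z points along the fingers, y is the line along which they close (so a half turn about z gives the same grasp; the last joint's range is limited). The gripper opens to 85 mm and grips with 20 to 120 N. Pads are 22 mm wide; open, the fingers measure 114 mm over their backs; the gripper's body (76 mm by 85 mm) begins 54 mm behind the grasp point. The pads swing forward as they close: fully open they stand 13 mm farther back than shut.
Start: joints at [-1.346, 0.091, 1.231, -0, 1.82, -0.057], TCP at [166.85, -576.349, 256.275] pointing down, gripper open.
Joint ranges: [-2.87, 2.87], [-0.86, 2.18], [0.17, 2.46], [-1.51, 4.65], [0.06, 2.69], [-2.65, 2.65]. Speed limits (rad/s): [2.57, 2.57, 3.01, 3.14, 3.14, 3.14].

## Interface

Orientations are given as a unit quaternion [w, x, y, z].
In Python, from rig import robot, grab_frame, outline_of, pinpoint gives the robot as it stands.
- The arm moves only by the tool servo_tool, never from a script. Its argument "moves" is a list of rows, each a list of 7 numbers: the opening, from -1 (shut) to 1 (fully open), then the shift along the world's x, y, z in units of 0.025 m (1.0 is 0.025 m), then the turn, a rotation vector about the world's x, y, z in units of 10 degrees (1.0 is 10 degrees). In form: [[grip, dx, dy, dz, ax, ay, az], ...]. A call has 1 to 8 rows; each row shifts and turns the commanded pose from where the row before left it; what a row does not reach is not made up. A row lasts 1/8 s, in which the tool goes at most 62.5 mm and 10.7 degrees, less where a joint would pass 70% of its speed; a pose out of reach is approached as far as the arm can. A call with a number of a shift or a turn outside -1 to 1 is refused whole. A call with a gripper value outside its range is refused whole. The fingers move at their own pace and stop on an object; "newtons" is the grip in N (left out, the last holds). Time passes only in rows, so rows that do not move let the fingers close. It gives the time, the measured TCP pose, the force, the opening and the grip force at its end, in the units of the state.
- robot.get_obs(): the state, without advancing time (a new reading comes with each control period).
- grab_frame(name): name is "scene" or "top" or "wrist"; returns a dict with "img" (400x640x3 uint8, blue, green, red), "z_map" (400x640 float32, mm along the optical axis (not along the pixel's ray), 0 where there is no reading), "intrinsics" (3x3 intrinsics, pixels), "k1" (the pictures are not rectified: a ray, as slopes to the right and down, at radius r is drawn at 1 + k1 r^2 times it, then the intrinsics apply), "camera_from_world" (4x4, takes a point from world to camera coordinates); the wrist camera has in their place "T_tool_cam" (4x4, takes a point from camera to tool coordinates, whose origin is the TCP and whose axes are the flange's). Camera axes: x right, y up, looking along -z (the intrinsics and any distortion apply to the point x, -y, -z); pixel columns grow to the right and rows downward; lengths in mm; the calibration is good to about 2 mm. A picture is of the moment at which its call begins: read the wrist's pose just before it.
- robot.job_done(): hands the job in; it is judged then, once.
Trained networks look in a picture, given as the dict that the camera call returned (one of the last four; its "shot" number tells which), for a name from the list of things; names that differ only in an ending like _2 or _b are one class to them, and where a whole thing is asked for, a point or a joint stands for the part that bears it (a point fixed in the world has none). Each returns a list of dicts, best first, with "p" (0 to 1); they miss things now and then, are a little off and sometimes report something else, mostly with a low value. They report only what shows in the picture. A call takes as long as a camera call. They do not tell look-alikes from the thing itself.
- outline_of(picture, label): "pixels" (400x640 bool, what is visible of it).
- pinpoint(picture, label): "position" ([x, y, z] in mm, in the coordinates of the camera as it stood for that picture, good to about 4 mm: a listed point, or the origin of a listed thing).
The state is a dict: "t": time; "joint_pos": joint angles; "joint_velocities": joint speeds; "joint_torque": joint torques, N m; "ee_pos": TCP position; "ee_rot": TCP orientation; "force": force on the tool from outside, world axes, zero at the start; "ft_torque": the same for the moment, N m; "width": finger opening in mm; "grasp_force": force on a finger pad.
Only numpy, scipy, OpenCV 4.12 (cv2) and the standard library are available. Lean on these libraries where they do the work, as an engineer would, in place of code of your own. Each camera call takes 0.05 s, during which the arm holds its last target. There are 200 camera calls.

## Working session

There is one attempt and no reset: what is moved stays moved. The work goes in short steps, Python scripts to look and compute and a tool call to move; the robot and the scene stay as the last step left them, time stands still between calls to the robot, and variables do not carry over. Pictures are saved under pics/ and viewed, at most 14 in all, crops included, and the job is handed in when it is done.

Besides the shell and the picture viewer there is one more tool, called after "Emit:" as name(argument=value, ...), one argument or row to a line, values as JSON. servo_tool: Moves the arm, as the interface text tells. Shifts and turns lie within -1 to 1; 1 stands for 0.025 m of shift or 10 degrees of turn. Its arguments: {"type":"object","properties":{"moves":{"type":"array"},"newtons":{"type":"number"}},"required":["moves"]}

```bash
mkdir -p pics
cat > h.py <<'E'
import numpy as np, cv2
from rig import robot, grab_frame, outline_of, pinpoint
def c2w(f,obs=None):
    if 'camera_from_world' in f: return np.linalg.inv(np.array(f['camera_from_world']))
    from scipy.spatial.transform import Rotation as R
    q=obs['ee_rot'];T=np.eye(4);T[:3,:3]=R.from_quat([q[1],q[2],q[3],q[0]]).as_matrix();T[:3,3]=obs['ee_pos']
    return T@np.array(f['T_tool_cam'])
def world(f,T,u,v,z=None):
    K=np.array(f['intrinsics']);d=np.array([(u-K[0,2])/K[0,0],(v-K[1,2])/K[1,1]],float);s=d.copy()
    for _ in range(20): s=d/(1+f['k1']*(s**2).sum(0))
    if z is None: z=f['z_map'][np.int_(v),np.int_(u)]
    return (T[:3,:3]@np.array([s[0]*z,-s[1]*z,-z*np.ones_like(s[0])])).T+T[:3,3]
def cloud(f,T,m):
    v,u=np.nonzero(m&(f['z_map']>0)); return world(f,T,u,v)
def detect(f,T,names,pr=True):
    for n in names:
        for d in pinpoint(f,n)[:4]:
            p=T@np.r_[d['position'],1]; print('pin',n,round(d['p'],2),p[:3].round())
        for d in outline_of(f,n)[:4]:
            m=d['pixels'];P=cloud(f,T,m); 
            if len(P)<20: continue
            v,u=np.nonzero(m);c=f['img'][m].mean(0)
            print('  out',n,round(d['p'],2),'px',int(u.mean()),int(v.mean()),len(P),'min',np.percentile(P,2,0).round(),'max',np.percentile(P,98,0).round(),'bgr',c.round())
E
cat > a.py <<'E'
from h import *
N=['tray','bottle','jar','wide_cup','narrow_cup','carton','peg_basket','brush']
for n in ['top','scene']:
    f=grab_frame(n);cv2.imwrite(f'pics/{n}0.png',f['img']);T=c2w(f);print(n,T[:3,3].round());detect(f,T,N)
E
python3 a.py; python3 -c "from h import *;print(robot.get_obs())"
```

```text
top [ 390.   14. 1015.]
pin tray 0.85 [554. -29.   1.]
  out tray 0.68 px 339 207 5745 min [ 469. -167.    3.] max [636. 115.  14.] bgr [77. 77. 77.]
  out tray 0.36 px 452 186 666 min [ 567. -336.    6.] max [ 622. -280.   73.] bgr [130. 131. 132.]
  out tray 0.2 px 466 256 644 min [ 394. -358.    2.] max [ 448. -298.   57.] bgr [106. 109. 111.]
pin bottle 0.7 [585. 320.   1.]
  out bottle 0.71 px 200 193 698 min [556. 290.   6.] max [600. 331. 148.] bgr [88. 94. 96.]
pin jar 0.68 [ 599. -313.    2.]
  out jar 0.87 px 452 186 694 min [ 567. -335.    0.] max [ 626. -280.   73.] bgr [128. 130. 132.]
pin wide_cup 0.97 [ 421. -325.    3.]
  out wide_cup 0.91 px 465 257 664 min [ 392. -358.    1.] max [ 448. -298.   57.] bgr [105. 108. 111.]
pin narrow_cup 0.78 [453. 341.   2.]
pin narrow_cup 0.78 [364. 386.  -1.]
pin narrow_cup 0.61 [345. 296.   2.]
  out narrow_cup 0.98 px 188 246 485 min [432. 317.   2.] max [475. 369.  93.] bgr [86. 91. 93.]
  out narrow_cup 0.72 px 203 291 446 min [326. 275.   3.] max [367. 320.  93.] bgr [61. 64. 20.]
  out narrow_cup 0.65 px 167 285 550 min [341. 
[... 2203 characters left out ...]
[-1.34570325e+00,  9.10900838e-02,  1.23070501e+00, -3.83568819e-05,
        1.81981291e+00, -5.66822771e-02]), 'joint_velocities': array([-9.07614529e-05,  2.36680142e-05,  5.06901478e-04, -6.59020357e-04,
        8.17200818e-04,  4.90419838e-05]), 'joint_torque': array([-2.89341508e-03, -4.58456469e+01, -4.18088686e+01, -3.79451812e-04,
        8.53330512e-04, -1.32669351e-05]), 'ee_pos': array([ 166.83559707, -576.34543801,  256.27832368]), 'ee_rot': array([-6.08300421e-06,  9.90092400e-01,  1.40417373e-01, -1.91664500e-05]), 'force': array([-0.26883204,  0.13192191,  0.61777896]), 'ft_torque': array([ 0.0118118 , -0.02500864, -0.02406957]), 'grasp_force': 0.0, 'width': 85.33183181738586}
```

View pics/top0.png

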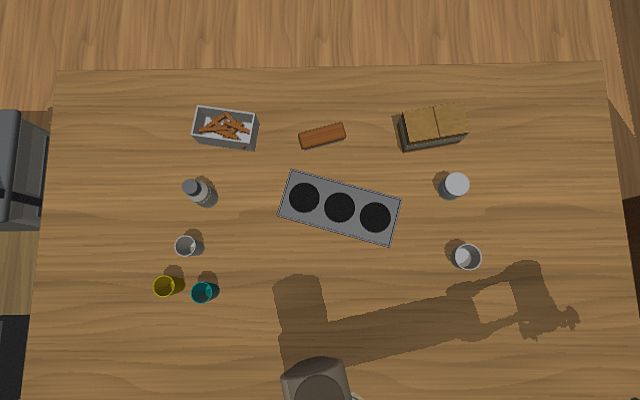

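```bash
cat > b.py <<'E'
from h import *
from scipy.optimize import least_squares
def circ(P):
    r=least_squares(lambda a:np.hypot(P[:,0]-a[0],P[:,1]-a[1])-a[2],[*P[:,:2].mean(0),30],loss='soft_l1',f_scale=1.5).x
    return r.round(1),len(P)
for n in ['top','scene']:
    f=grab_frame(n);T=c2w(f)
    v,u=np.mgrid[0:400,0:640];W=world(f,T,u.ravel(),v.ravel());W=W[f['z_map'].ravel()>0]
    def near(c,r,z0,z1): return W[(np.hypot(*(W[:,:2]-c).T)<r)&(W[:,2]>z0)&(W[:,2]<z1)]
    for nm,c,z0,z1 in [('cap',(580,315),138,155),('jar',(598,-310),62,80),('wide',(421,-328),50,62),('narrow',(453,341),83,97)]:
        P=near(c,50,z0,z1);mm=(P[:,:2].max(0)+P[:,:2].min(0))/2;print(n,nm,circ(P),'mid',mm.round(1),'mean',P.mean(0).round(1))
    # tray rim rect
    m=outline_of(f,'tray')[0]['pixels'];P=cloud(f,T,m);P=P[P[:,2]<20]
    (c,s,a)=cv2.minAreaRect(P[:,:2].astype(np.float32));print('rect',np.round(c,1),np.round(s,1),a)
    # dark pads
    g=f['img'].max(2);k=cv2.erode(m.astype(np.uint8),np.ones((3,3)))>0
    d=(k&(g<np.percentile(g[k],60)*.75)).astype(np.uint8)
    nc,lab,st,ce=cv2.connectedComponentsWithStats(d)
    for i in range(1,nc):
        if st[i,4]>200:
            vv,uu=np.nonzero(lab==i);Q=cloud(f,T,lab==i);print('pad',st[i],ce[i].round(1),Q.mean(0).round(1),np.ptp(Q,0).round())
E
python3 b.py
```

```text
top cap (array([581.9, 315.6,  12.9]), 208) mid [582.8 316.5] mean [582.  315.5 145.4]
top jar (array([ 594.8, -307.9,   21.3]), 481) mid [ 595.9 -308.2] mean [ 595.  -307.9   70. ]
top wide (array([ 420.6, -327.3,   30.1]), 144) mid [ 420.1 -327.9] mean [ 420.4 -331.7   54.5]
top narrow (array([452.9, 339.5,  23.1]), 107) mid [452.4 339.6] mean [453.2 342.2  89.2]
rect [553.3 -26.5] [302.3 133.8] 73.5180435180664
pad [289 183  31  30 738] [303.8 197.3] [579.9  65.8   7.2] [78. 78. 13.]
pad [324 192  31  31 747] [339. 207.] [552.9 -25.    7.2] [79. 78. 13.]
pad [360 202  31  31 758] [374.9 217. ] [ 525.7 -116.4    7.1] [79. 78. 12.]
scene cap (array([584.3, 311.5,  13.2]), 89) mid [584.5 312. ] mean [584.9 310.8 144. ]
scene jar (array([ 598.8, -314.9,   21.5]), 520) mid [ 597.5 -313.9] mean [ 598.9 -315.    71.6]
scene wide (array([ 421.2, -332.7,   29.3]), 149) mid [ 420.2 -332.7] mean [ 419.  -331.9   55.6]
scene narrow (array([452.5, 336.1,  22.8]), 69) mid [452.5 335.9] mean [454.4 333.9  88.3]
rect [548.6 -29. ] [300.4 139.6] 73.50759887695312
pad [317 195  27  22 465] [330.1 205.9] [579.5  61.4   8.2] [80. 79. 11.]
pad [292 213  28  23 519] [305.7 224.1] [552.6 -29.5   8.4] [80. 81.  9.]
pad [266 232  29  25 569] [279.6 243.7] [ 525.6 -120.5    8.5] [78. 80. 11.]
```

The picture shows the carton at upper right (435,127), with the tray pads at (304,197), (339,207) and (375,217). The jar is at (456,184), the wide cup at (468,257), the bottle at (197,191) and the white narrow cup at (186,246). The bottle therefore goes to pad (526,-118) and the jar to (580,64).

Emit:
servo_tool(
  moves=[
    [1,0.92,0.9,-0.36,0,0,0.52],
    [1,0.92,0.9,-0.36,0,0,0.52],
    [1,0.92,0.9,-0.36,0,0,0.52],
    [1,0.92,0.9,-0.36,0,0,0.52],
    [1,0.92,0.9,-0.36,0,0,0.52],
    [1,0.92,0.9,-0.36,0,0,0.52],
    [1,0.92,0.9,-0.36,0,0,0.52],
    [1,0.92,0.9,-0.36,0,0,0.52],
  ],
  newtons=25,
)

```text
t: 2.9
ee_pos: [351.5, -395.6, 184.1]
ee_rot: [0.0, 0.875, 0.484, 0.0]
force: [0.0, 0.2, 0.2]
width: 85.4
grasp_force: 0.0
```

Emit:
servo_tool(
  moves=[
    [1,0.92,0.9,-0.36,0,0,0.52],
    [1,0.92,0.9,-0.36,0,0,0.52],
    [1,0.92,0.9,-0.36,0,0,0.52],
    [1,0,0,0,0,0,0],
    [1,0,0,0,0,0,0],
  ],
)

```text
t: 3.52
ee_pos: [419.6, -329.2, 157.5]
ee_rot: [0.0, 0.802, 0.597, -0.0]
force: [-0.1, -0.3, -0.2]
width: 85.5
grasp_force: 0.0
```

```bash
cat > w.py <<'E'
import sys
from h import *
from b2 import circ
o=robot.get_obs();f=grab_frame('wrist');T=c2w(f,o)
q=o['ee_rot'];from scipy.spatial.transform import Rotation as R
Y=R.from_quat([q[1],q[2],q[3],q[0]]).as_matrix()
print('t',round(o['t'],2),'tcp',o['ee_pos'].round(1),'yaw_y',np.degrees(np.arctan2(Y[1,1],Y[0,1])).round(1),'z',Y[:,2].round(3),'cam',T[:3,3].round(),'w',round(o['width'],1))
if len(sys.argv)>2: cv2.imwrite('pics/'+sys.argv[2],f['img'])
v,u=np.mgrid[0:400,0:640];W=world(f,T,u.ravel(),v.ravel());W=W[f['z_map'].ravel()>0]
for a in sys.argv[1].split('/'):
    x,y,z0,z1,r=map(float,a.split(','))
    P=W[(np.hypot(W[:,0]-x,W[:,1]-y)<r)&(W[:,2]>z0)&(W[:,2]<z1)]
    if len(P)<10: print('none',len(P));continue
    (c,rad)=cv2.minEnclosingCircle(P[:,:2].astype(np.float32))
    print('circ',circ(P),'enc',np.round(c,1),round(rad,1),'z',np.median(P[:,2]).round(1))
E
python3 - <<'E'
s=open('b.py').read().split("for n in")[0];open('b2.py','w').write(s)
E
python3 w.py 421,-330,48,62,45 wr1.png
```

```text
t 3.52 tcp [ 419.6 -329.2  157.5] yaw_y -16.7 z [-0.    -0.001 -1.   ] cam [ 440. -266.  276.] w 85.5
circ (array([ 423.3, -328.2,   29.6]), 1459) enc [ 423.1 -328.9] 31.8 z 55.7
```

Emit:
servo_tool(
  moves=[
    [1,0.12,0,-0.9,0,0,0],
    [1,0,0,-0.9,0,0,0],
    [1,0,0,-0.9,0,0,0],
    [1,0,0,-0.9,0,0,0],
    [1,0,0,-0.9,0,0,0],
    [-1,0,0,0,0,0,0],
    [-1,0,0,0,0,0,0],
    [-1,0,0,0,0,0,0],
  ],
)

```text
t: 4.58
ee_pos: [423.3, -329.6, 46.2]
ee_rot: [0.001, 0.802, 0.597, 0.0]
force: [-0.4, 0.2, -0.2]
width: 61.5
grasp_force: 27.4
```

Emit:
servo_tool(
  moves=[
    [-1,0,0,0,0,0,0],
    [-1,0,0,0,0,0,0],
    [-1,0,0,0.4,0,0,0],
    [-1,0,0,0.9,0,0,0],
    [-1,0,0,0.9,0,0,0],
    [-1,0,0,0,0,0,0],
  ],
)

```text
t: 5.32
ee_pos: [424.0, -329.8, 102.7]
ee_rot: [0.003, 0.802, 0.597, 0.001]
force: [0.6, -0.6, -0.5]
width: 61.2
grasp_force: 27.5
```

```bash
python3 w.py 422,-329,85,140,45 wr2.png
```

```text
t 5.33 tcp [ 424.  -329.8  102.7] yaw_y -16.6 z [ 0.004 -0.003 -1.   ] cam [ 444. -266.  221.] w 61.2
circ (array([ 425.6, -326.4,   30.4]), 15235) enc [ 422.  -328.9] 45.0 z 109.7
```

View pics/wr2.png

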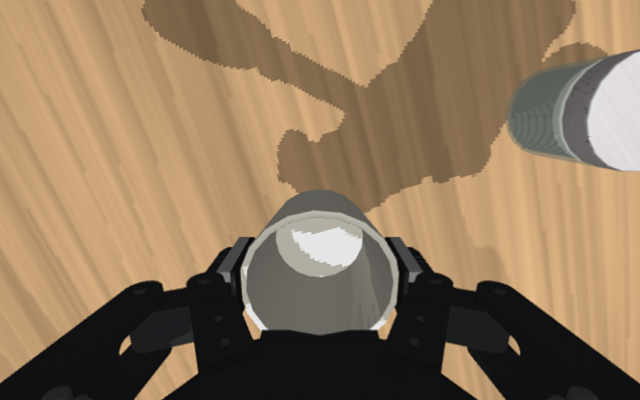

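Emit:
servo_tool(
  moves=[
    [-1,0.4,0.93,0.1,0,0,0],
    [-1,0.4,0.93,0.1,0,0,0],
    [-1,0.4,0.93,0.1,0,0,0],
    [-1,0.4,0.93,0.1,0,0,0],
    [-1,0.4,0.93,0,0,0,0],
    [-1,0.4,0.93,0,0,0,0],
    [-1,0.4,0.93,0,0,0,0],
    [-1,0.4,0.93,0,0,0,0],
  ],
)

```text
t: 6.38
ee_pos: [502.5, -141.8, 108.2]
ee_rot: [-0.001, 0.802, 0.597, -0.001]
force: [-0.9, 0.7, -0.3]
width: 61.6
grasp_force: 27.5
```

Emit:
servo_tool(
  moves=[
    [-1,0.4,0.93,0,0,0,0],
    [-1,0.4,0.93,0,0,0,0],
    [-1,0.4,0.93,0,0,0,0],
    [-1,0.4,0.93,0,0,0,0],
    [-1,0.4,0.93,0,0,0,0],
    [-1,0,0,0,0,0,0],
    [-1,0,0,0,0,0,0],
  ],
)

```text
t: 7.25
ee_pos: [552.3, -27.0, 108.8]
ee_rot: [-0.0, 0.802, 0.597, -0.001]
force: [-0.6, 0.7, -0.5]
width: 61.6
grasp_force: 27.5
```

```bash
cat > p.py <<'E'
import sys
from h import *
from b2 import circ
o=robot.get_obs();f=grab_frame('wrist');T=c2w(f,o);print('tcp',o['ee_pos'].round(1))
cv2.imwrite('pics/'+sys.argv[1],f['img'])
v,u=np.mgrid[0:400,0:640];W=world(f,T,u.ravel(),v.ravel()).reshape(400,640,3)
g=f['img'].max(2);m=((g<50)&(W[...,2]>1)&(W[...,2]<11)&(f['z_map']>0)).astype(np.uint8)
n,lab,st,ce=cv2.connectedComponentsWithStats(m)
for i in range(1,n):
    if st[i,4]>1500:
        P=W[lab==i];P=np.delete(P,[],0);print(st[i],'mean',P.mean(0).round(1),'enc',np.round(cv2.minEnclosingCircle(P[:,:2].astype(np.float32))[0],1),round(cv2.minEnclosingCircle(P[:,:2].astype(np.float32))[1],1))
E
python3 p.py wr3.png
```

```text
tcp [552.3 -27.  108.8]
[  262     1   117   127 11577] mean [582.4  67.    7.7] enc [582.3  66. ] 39.8
[ 268  151  106   68 3916] mean [560.5  -8.1   7.8] enc [555.2 -24.7] 39.4
```

View pics/wr3.png

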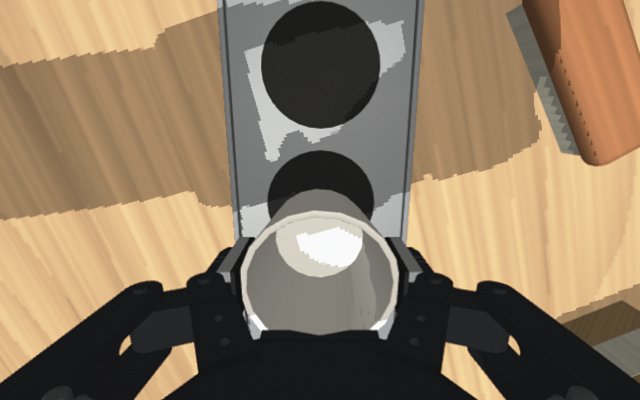

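Emit:
servo_tool(
  moves=[
    [-1,0.1,0.06,-0.8,0,0,0],
    [-1,0,0,-0.8,0,0,0],
    [-1,0,0,-0.5,0,0,0],
    [-1,0,0,-0.14,0,0,0],
    [-1,0,0,0,0,0,0],
    [0.9,0,0,0,0,0,0],
    [0.9,0,0,0,0,0,0],
    [0.9,0,0,0,0,0,0],
  ],
)

```text
t: 8.3
ee_pos: [555.6, -25.1, 54.3]
ee_rot: [0.0, 0.802, 0.597, 0.0]
force: [0.2, -0.0, 0.2]
width: 81.1
grasp_force: 0.0
```

Emit:
servo_tool(
  moves=[
    [1,0,0,0.6,0,0,0],
    [1,0,0,1,0,0,0],
    [1,0,0,1,0,0,0],
    [1,0,0,1,0,0,0],
    [1,0,-0.5,1,0,0,0],
    [1,0.2,-1,0,0,0,0],
    [1,0.2,-1,0,0,0,0],
    [1,0.2,-1,0,0,0,0],
  ],
)

```text
t: 9.3
ee_pos: [570.7, -113.4, 170.3]
ee_rot: [0.001, 0.802, 0.597, 0.001]
force: [-0.2, 0.9, -0.5]
width: 85.3
grasp_force: 0.0
```

```bash
python3 w.py 555,-25,52,70,45
```

```text
t 9.3 tcp [ 570.7 -113.4  170.3] yaw_y -16.6 z [ 0.002 -0.    -1.   ] cam [591. -50. 289.] w 85.3
circ (array([557.5, -25.2,  29.5]), 1892) enc [557.1 -24.9] 31.9 z 61.4
```

Emit:
servo_tool(
  moves=[
    [1,0.13,-1,0,0,0,0],
    [1,0.13,-1,0,0,0,0],
    [1,0.13,-1,0,0,0,0],
    [1,0.13,-1,0,0,0,0],
    [1,0.13,-1,0,0,0,0],
    [1,0.13,-1,0,0,0,0],
    [1,0.13,-1,0,0,0,0],
    [1,0.13,-0.9,0,0,0,0],
  ],
)

```text
t: 10.35
ee_pos: [596.4, -311.9, 168.6]
ee_rot: [-0.0, 0.802, 0.597, -0.0]
force: [-0.4, -0.0, 0.8]
width: 85.5
grasp_force: 0.0
```

Emit:
servo_tool(
  moves=[
    [1,0,0,0,0,0,0],
    [1,0,0,0,0,0,0],
  ],
)

```text
t: 10.6
ee_pos: [596.3, -309.9, 168.6]
ee_rot: [-0.0, 0.802, 0.597, 0.0]
force: [0.3, 0.4, 0.2]
width: 85.3
grasp_force: 0.0
```

```bash
python3 w.py 597,-311,66,76,45
```

```text
t 10.6 tcp [ 596.3 -309.9  168.6] yaw_y -16.7 z [-0.     0.001 -1.   ] cam [ 617. -247.  287.] w 85.3
circ (array([ 599.2, -309.6,   20.9]), 4878) enc [ 598.9 -310.4] 29.9 z 71.3
```

Emit:
servo_tool(
  moves=[
    [1,0.1,-0.02,-1,0,0,0],
    [1,0,0,-1,0,0,0],
    [1,0,0,-1,0,0,0],
    [1,0,0,-1,0,0,0],
    [1,0,0,-0.8,0,0,0],
    [1,0,0,0,0,0,0],
    [-1,0,0,0,0,0,0],
    [-1,0,0,0,0,0,0],
  ],
  newtons=50,
)

```text
t: 11.65
ee_pos: [599.5, -311.0, 51.0]
ee_rot: [0.001, 0.802, 0.597, 0.0]
force: [0.3, 0.6, -1.7]
width: 59.2
grasp_force: 54.7
```

Emit:
servo_tool(
  moves=[
    [-1,0,0,0,0,0,0],
    [-1,0,0,0,0,0,0],
    [-1,0,0,0.5,0,0,0],
    [-1,0,0,1,0,0,0],
    [-1,0,0,1,0,0,0],
    [-1,0,0,1,0,0,0],
    [-1,0,0,1,0,0,0],
    [-1,0,0,0,0,0,0],
  ],
)

```text
t: 12.65
ee_pos: [599.8, -311.1, 164.1]
ee_rot: [0.002, 0.802, 0.597, 0.001]
force: [-0.4, 0.5, -4.6]
width: 58.8
grasp_force: 55.2
```

Emit:
servo_tool(
  moves=[
    [-1,-0.04,0.5,0,0,0,0],
    [-1,-0.05,1,0,0,0,0],
    [-1,-0.05,1,0,0,0,0],
    [-1,-0.05,1,0,0,0,0],
    [-1,-0.05,1,0,0,0,0],
    [-1,-0.05,1,0,0,0,0],
    [-1,-0.05,1,0,0,0,0],
    [-1,-0.05,1,0,0,0,0],
  ],
)

```text
t: 13.65
ee_pos: [589.0, -121.3, 161.5]
ee_rot: [0.0, 0.802, 0.597, 0.0]
force: [0.4, -0.1, -3.4]
width: 58.8
grasp_force: 55.1
```

Emit:
servo_tool(
  moves=[
    [-1,-0.05,1,0,0,0,0],
    [-1,-0.05,1,0,0,0,0],
    [-1,-0.05,1,0,0,0,0],
    [-1,-0.05,1,0,0,0,0],
    [-1,-0.05,1,0,0,0,0],
    [-1,-0.05,1,0,0,0,0],
    [-1,-0.05,1,0,0,0,0],
    [-1,0,0.56,0,0,0,0],
  ],
)

```text
t: 14.65
ee_pos: [580.0, 67.8, 161.5]
ee_rot: [0.0, 0.802, 0.598, 0.0]
force: [-0.4, -0.6, -5.2]
width: 58.8
grasp_force: 55.1
```

Emit:
servo_tool(
  moves=[
    [-1,0,0,0,0,0,0],
    [-1,0,0,0,0,0,0],
    [-1,0,0,-0.8,0,0,0],
    [-1,0,0,-0.8,0,0,0],
  ],
)

```text
t: 15.15
ee_pos: [580.1, 65.2, 119.3]
ee_rot: [-0.0, 0.802, 0.597, -0.0]
force: [0.1, 0.2, -4.5]
width: 59.1
grasp_force: 55.2
```

```bash
python3 w.py 581,65,132,155,45 wr4.png
```

```text
t 15.15 tcp [580.1  65.2 119.3] yaw_y -16.7 z [-0.001 -0.    -1.   ] cam [601. 128. 238.] w 59.1
circ (array([583.2,  71.9,  20.9]), 18780) enc [581.   65.1] 45.0 z 139.6
```

View pics/wr4.png

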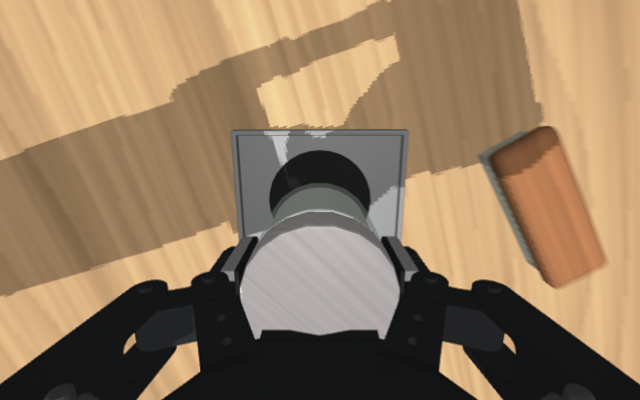

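The jar is held upright at (320,285), with the far pad at (320,195) just ahead under it. It is aligned, so I'm lowering it.

Emit:
servo_tool(
  moves=[
    [-1,0.06,0,-0.9,0,0,0],
    [-1,0,0,-0.9,0,0,0],
    [-1,0,0,-0.4,0,0,0],
    [-1,0,0,-0.2,0,0,0],
    [-1,0,0,0,0,0,0],
    [-1,0,0,0,0,0,0],
  ],
)

```text
t: 15.95
ee_pos: [582.4, 65.9, 62.4]
ee_rot: [0.0, 0.802, 0.597, 0.001]
force: [0.3, -0.4, -3.8]
width: 59.2
grasp_force: 55.2
```

Emit:
servo_tool(
  moves=[
    [-1,0,0,-0.14,0,0,0],
    [-1,0,0,0,0,0,0],
    [1,0,0,0,0,0,0],
    [1,0,0,0,0,0,0],
    [1,0,0,0.3,0,0,0],
    [1,0,0,1,0,0,0],
    [1,0,0,1,0,0,0],
    [1,0,0,1,0,0,0],
  ],
)

```text
t: 16.95
ee_pos: [582.0, 65.9, 142.1]
ee_rot: [0.0, 0.802, 0.597, 0.001]
force: [-0.6, 0.2, 0.3]
width: 85.6
grasp_force: 0.0
```

Emit:
servo_tool(
  moves=[
    [1,0,0,1,0,0,0],
    [1,-0.47,1,1,0,0,0],
    [1,-0.47,1,0,0,0,0],
    [1,-0.47,1,0,0,0,0],
    [1,-0.47,1,0,0,0,0],
    [1,-0.47,1,0,0,0,0],
    [1,-0.47,1,0,0,0,0],
    [1,-0.47,1,0,0,0,0],
  ],
)

```text
t: 17.95
ee_pos: [499.3, 241.7, 191.4]
ee_rot: [0.0, 0.802, 0.597, 0.001]
force: [-0.5, -0.0, 0.1]
width: 85.3
grasp_force: 0.0
```

Emit:
servo_tool(
  moves=[
    [1,-0.47,1,0,0,0,0],
    [1,-0.47,1,0,0,0,0],
    [1,-0.47,1,0,0,0,0],
    [1,-0.47,0.88,0,0,0,0],
    [1,0,0,0,0,0,0],
    [1,0,0,0,0,0,0],
  ],
)

```text
t: 18.7
ee_pos: [452.9, 337.6, 190.8]
ee_rot: [0.0, 0.802, 0.597, 0.0]
force: [0.2, 0.6, -1.1]
width: 85.3
grasp_force: 0.0
```

```bash
python3 w.py 452,338,84,97,45 wr5.png
```

```text
t 18.7 tcp [452.9 337.6 190.8] yaw_y -16.7 z [ 0.001 -0.    -1.   ] cam [473. 401. 310.] w 85.3
circ (array([456. , 341.3,  23.1]), 945) enc [456.  340.7] 24.9 z 90.8
```

View pics/wr5.png

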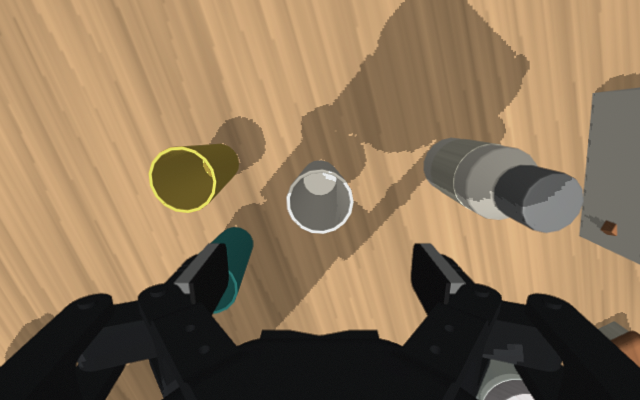

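The image shows the white narrow cup at (320,200), the yellow cup at (183,180), turquoise under the left finger at (235,270), and the bottle at right (500,185). I'm grasping the white one.

Emit:
servo_tool(
  moves=[
    [1,0.12,0.12,-0.9,0,0,0],
    [1,0,0,-0.9,0,0,0],
    [1,0,0,-0.9,0,0,0],
    [1,0,0,-0.9,0,0,0],
    [1,0,0,-0.7,0,0,0],
    [1,0,0,0,0,0,0],
    [-1,0,0,0,0,0,0],
    [-1,0,0,0,0,0,0],
  ],
  newtons=22,
)

```text
t: 19.75
ee_pos: [456.2, 341.2, 84.2]
ee_rot: [0.0, 0.802, 0.597, 0.001]
force: [-0.5, 0.2, -0.5]
width: 51.7
grasp_force: 0.0
```

Emit:
servo_tool(
  moves=[
    [-1,0,0,0,0,0,0],
    [-1,0,0,0,0,0,0],
    [-1,0,0,0,0,0,0],
    [-1,0,0,0.4,0,0,0],
    [-1,0,0,1,0,0,0],
    [-1,0,0,1,0,0,0],
    [-1,0,0,1,0,0,0],
    [-1,0,0,0,0,0,0],
  ],
)

```text
t: 20.75
ee_pos: [456.5, 341.4, 170.4]
ee_rot: [0.0, 0.802, 0.597, 0.002]
force: [-0.1, 0.8, -0.6]
width: 48.7
grasp_force: 22.9
```

```bash
python3 w.py 456,341,155,185,25 wr6.png
```

```text
t 20.75 tcp [456.5 341.4 170.4] yaw_y -16.7 z [ 0.004  0.002 -1.   ] cam [476. 404. 289.] w 48.7
circ (array([457.8, 341.8,  22.7]), 6546) enc [456. 341.] 25.0 z 170.7
```

View pics/wr6.png

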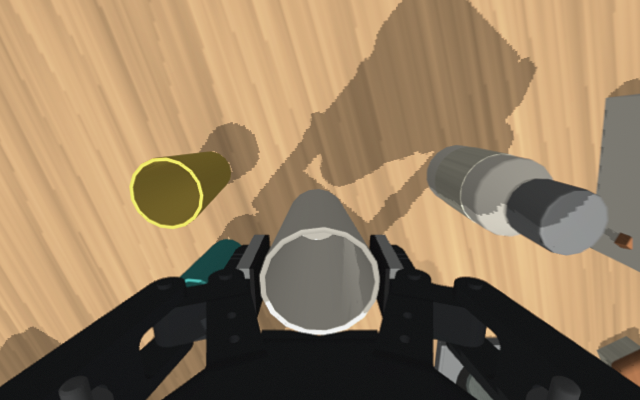

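Emit:
servo_tool(
  moves=[
    [-1,0.25,-0.92,0.4,0,0,0],
    [-1,0.25,-0.92,0.4,0,0,0],
    [-1,0.25,-0.92,0.4,0,0,0],
    [-1,0.25,-0.92,0.4,0,0,0],
    [-1,0.25,-0.92,0,0,0,0],
    [-1,0.25,-0.92,0,0,0,0],
    [-1,0.25,-0.92,0,0,0,0],
    [-1,0.25,-0.92,0,0,0,0],
  ],
)

```text
t: 21.8
ee_pos: [505.2, 156.0, 205.6]
ee_rot: [-0.001, 0.802, 0.597, -0.001]
force: [0.5, 0.1, -0.5]
width: 49.1
grasp_force: 22.9
```

Emit:
servo_tool(
  moves=[
    [-1,0.25,-0.92,0,0,0,0],
    [-1,0.25,-0.92,0,0,0,0],
    [-1,0.25,-0.92,0,0,0,0],
    [-1,0.25,-0.92,0,0,0,0],
    [-1,0.25,-0.92,0,0,0,0],
    [-1,0.25,-0.92,0,0,0,0],
    [-1,0.25,-0.92,0,0,0,0],
    [-1,0.25,-0.86,0,0,0,0],
  ],
)

```text
t: 22.8
ee_pos: [555.2, -26.4, 205.5]
ee_rot: [-0.001, 0.802, 0.597, -0.001]
force: [1.1, 0.2, -0.8]
width: 48.7
grasp_force: 22.9
```

Emit:
servo_tool(
  moves=[
    [-1,0,0,0,0,0,0],
    [-1,0,0,0,0,0,0],
    [-1,0,0,0,0,0,0],
  ],
)

```text
t: 23.18
ee_pos: [555.4, -24.8, 207.4]
ee_rot: [-0.0, 0.802, 0.598, -0.0]
force: [0.4, 0.0, 0.1]
width: 49.2
grasp_force: 23.0
```

```bash
python3 w.py 557,-25,54,66,38/582,66,70,82,45 wr7.png
python3 - <<'E'
from h import *
for n in ['top','scene']:
    f=grab_frame(n);T=c2w(f)
    v,u=np.mgrid[0:400,0:640];W=world(f,T,u.ravel(),v.ravel());W=W[f['z_map'].ravel()>0]
    for x,y,z0,z1,r in [(557,-27,54,66,40),(582,64,70,82,45)]:
        P=W[(np.hypot(W[:,0]-x,W[:,1]-y)<r)&(W[:,2]>z0)&(W[:,2]<z1)]
        if len(P)>10: print(n,len(P),np.round(cv2.minEnclosingCircle(P[:,:2].astype(np.float32))[0],1))
    if n=='scene': cv2.imwrite('pics/s7.png',f['img'][150:300,200:400].repeat(3,0).repeat(3,1))
E
```

```text
t 23.18 tcp [555.4 -24.8 207.4] yaw_y -16.6 z [-0.001  0.    -1.   ] cam [576.  38. 326.] w 49.2
circ (array([557.5, -24.2,  29.6]), 607) enc [557.5 -24.8] 31.7 z 61.9
circ (array([583.3,  65.6,  20.8]), 4964) enc [583.1  65.6] 30.0 z 77.1
top 57 [554.3 -24.5]
top 202 [579.8  71.7]
scene 130 [554.6 -27.8]
scene 307 [580.2  62.2]
```

View pics/s7.png

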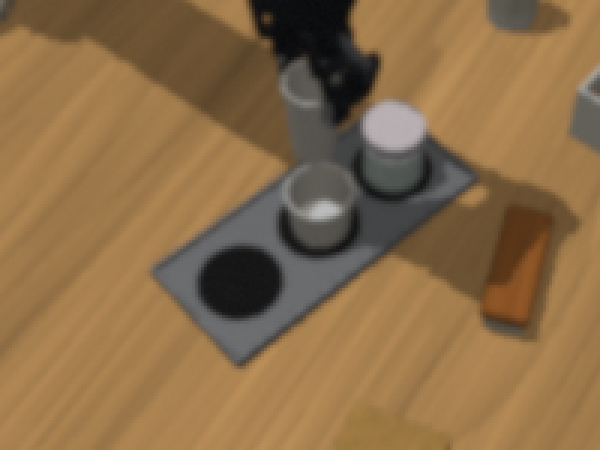

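The jar and wide cup stand centred on their pads and the third pad is free. The narrow cup hangs over the wide cup, so I'm lowering it.

Emit:
servo_tool(
  moves=[
    [-1,0.05,0,-1,0,0,0],
    [-1,0,0,-1,0,0,0],
    [-1,0,0,-0.8,0,0,0],
    [-1,0,0,-0.6,0,0,0],
    [-1,0,0,-0.6,0,0,0],
    [-1,0,0,-0.4,0,0,0],
    [-1,0,0,0,0,0,0],
    [-1,0,0,0,0,0,0],
  ],
)

```text
t: 24.32
ee_pos: [557.2, -25.7, 98.5]
ee_rot: [0.0, 0.802, 0.597, 0.0]
force: [-0.2, -0.5, -0.2]
width: 48.7
grasp_force: 23.0
```

Emit:
servo_tool(
  moves=[
    [-1,0,0,-0.16,0,0,0],
    [-1,0,0,0,0,0,0],
    [-1,0,0,0,0,0,0],
  ],
)

```text
t: 24.7
ee_pos: [557.3, -25.7, 94.4]
ee_rot: [0.001, 0.802, 0.597, 0.001]
force: [0.0, -0.3, 2.4]
width: 49.1
grasp_force: 23.0
```

Emit:
servo_tool(
  moves=[
    [0.3,0,0,0,0,0,0],
    [0.6,0,0,0,0,0,0],
    [0.6,0,0,0.3,0,0,0],
    [1,0,0,1,0,0,0],
    [1,0,0,1,0,0,0],
    [1,0,0,1,0,0,0],
    [1,0,0,1,0,0,0],
    [1,0.07,1,1,0,0,0],
  ],
)

```text
t: 25.7
ee_pos: [558.5, -1.5, 227.6]
ee_rot: [0.0, 0.803, 0.596, 0.0]
force: [0.7, 0.3, -0.1]
width: 85.5
grasp_force: 0.0
```

Emit:
servo_tool(
  moves=[
    [1,0.07,1,1,0,0,0],
    [1,0.07,1,0,0,0,0],
    [1,0.07,1,0,0,0,0],
    [1,0.07,1,0,0,0,0],
    [1,0.07,1,0,0,0,0],
    [1,0.07,1,0,0,0,0],
    [1,0.07,1,0,0,0,0],
    [1,0.07,1,0,0,0,0],
  ],
)

```text
t: 26.7
ee_pos: [572.6, 200.2, 251.8]
ee_rot: [0.0, 0.802, 0.597, 0.0]
force: [-0.6, -0.5, -0.2]
width: 85.5
grasp_force: 0.0
```

Emit:
servo_tool(
  moves=[
    [1,0.08,1,0,0,0,0],
    [1,0.08,1,0,0,0,0],
    [1,0.08,1,0,0,0,0],
    [1,0.08,1,0,0,0,0],
    [1,0.08,0.56,0,0,0,0],
    [1,0,0,0,0,0,0],
    [1,0,0,0,0,0,0],
  ],
)

```text
t: 27.58
ee_pos: [582.8, 312.7, 251.4]
ee_rot: [0.0, 0.802, 0.597, -0.0]
force: [0.8, 0.4, 0.1]
width: 85.1
grasp_force: 0.0
```

```bash
python3 w.py 583,313,135,155,45 wr8.png;python3 - <<'E'
from h import *
for n in ['scene']:
    f=grab_frame(n);T=c2w(f)
    v,u=np.mgrid[0:400,0:640];W=world(f,T,u.ravel(),v.ravel());W=W[f['z_map'].ravel()>0]
    for x,y,z0,z1,r in [(557,-27,94,110,40),(555,-27,55,64,38)]:
        P=W[(np.hypot(W[:,0]-x,W[:,1]-y)<r)&(W[:,2]>z0)&(W[:,2]<z1)]
        if len(P)>10: print(n,len(P),np.round(cv2.minEnclosingCircle(P[:,:2].astype(np.float32)),1) if 0 else cv2.minEnclosingCircle(P[:,:2].astype(np.float32)),np.percentile(P[:,2],[5,50,99]))
E
```

```text
t 27.57 tcp [582.8 312.7 251.4] yaw_y -16.7 z [ 0. -0. -1.] cam [603. 376. 370.] w 85.1
circ (array([586.3, 318.4,  12.6]), 1724) enc [586.  317.4] 17.9 z 146.1
scene 95 ((553.4931030273438, -29.876537322998047), 25.724246978759766) [ 94.78157158  99.65009091 104.11836734]
scene 111 ((555.177978515625, -29.355894088745117), 31.40608024597168) [55.81825585 60.54543809 63.92748294]
```

View pics/wr8.png

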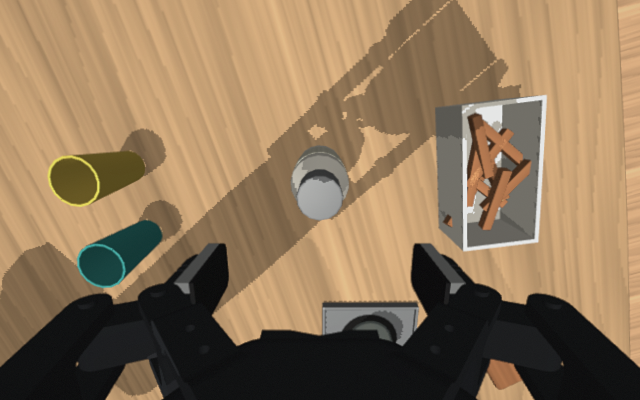

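The nest is good: the rim is at about 100 mm. The bottle cap is at (320,195), clear of the basket and the other cups.

Emit:
servo_tool(
  moves=[
    [1,0.12,0.19,-0.9,0,0,0],
    [1,0,0,-0.9,0,0,0],
    [1,0,0,-0.9,0,0,0],
    [1,0,0,-0.9,0,0,0],
    [1,0,0,-0.9,0,0,0],
    [1,0,0,0,0,0,0],
    [0,0,0,0,0,0,0],
    [-1,0,0,0,0,0,0],
  ],
  newtons=50,
)

```text
t: 28.68
ee_pos: [586.2, 318.3, 140.7]
ee_rot: [0.0, 0.802, 0.597, 0.001]
force: [-0.5, 0.8, -1.2]
width: 51.5
grasp_force: 0.0
```

Emit:
servo_tool(
  moves=[
    [-1,0,0,0,0,0,0],
    [-1,0,0,0,0,0,0],
    [-1,0,0,0,0,0,0],
    [-1,0,0,0,0,0,0],
  ],
)

```text
t: 29.18
ee_pos: [585.9, 318.5, 140.4]
ee_rot: [0.0, 0.802, 0.597, 0.001]
force: [-2.5, -0.3, 5.6]
width: 34.9
grasp_force: 50.4
```

Emit:
servo_tool(
  moves=[
    [-1,0,0,0.3,0,0,0],
    [-1,0,0,0.8,0,0,0],
    [-1,0,0,1,0,0,0],
    [-1,0,0,1,0,0,0],
    [-1,0,0,1,0,0,0],
    [-1,0,0,1,0,0,0],
    [-1,0,0,0.8,0,0,0],
    [-1,0,0,0,0,0,0],
  ],
)

```text
t: 30.18
ee_pos: [586.1, 318.3, 289.6]
ee_rot: [0.001, 0.802, 0.597, 0.002]
force: [-0.2, 0.9, -2.9]
width: 34.8
grasp_force: 50.2
```

Emit:
servo_tool(
  moves=[
    [-1,-0.06,0.0,0,0,0,0],
    [-1,0,-0.4,0,0,0,0],
    [-1,-0.12,-0.87,0,0,0,0],
    [-1,-0.12,-0.87,0,0,0,0],
    [-1,-0.12,-0.87,0,0,0,0],
    [-1,-0.12,-0.87,0,0,0,0],
    [-1,-0.12,-0.87,0,0,0,0],
    [-1,-0.12,-0.87,0,0,0,0],
  ],
)

```text
t: 31.18
ee_pos: [565.9, 176.1, 286.3]
ee_rot: [0.0, 0.802, 0.597, 0.0]
force: [-0.1, -0.6, -2.0]
width: 34.7
grasp_force: 50.2
```

Emit:
servo_tool(
  moves=[
    [-1,-0.12,-0.87,0,0,0,0],
    [-1,-0.12,-0.87,0,0,0,0],
    [-1,-0.12,-0.87,0,0,0,0],
    [-1,-0.12,-0.87,0,0,0,0],
    [-1,-0.12,-0.87,0,0,0,0],
    [-1,-0.12,-0.87,0,0,0,0],
    [-1,-0.12,-0.87,0,0,0,0],
    [-1,-0.12,-0.87,0,0,0,0],
  ],
)

```text
t: 32.17
ee_pos: [541.7, 2.3, 286.3]
ee_rot: [0.0, 0.802, 0.597, 0.0]
force: [-0.2, 0.1, -3.2]
width: 34.9
grasp_force: 50.2
```

Emit:
servo_tool(
  moves=[
    [-1,-0.12,-0.87,0,0,0,0],
    [-1,-0.12,-0.87,0,0,0,0],
    [-1,-0.12,-0.87,0,0,0,0],
    [-1,-0.12,-0.87,0,0,0,0],
    [-1,-0.12,-0.87,0,0,0,0],
    [-1,0,-0.47,0,0,0,0],
    [-1,0,0,0,0,0,0],
    [-1,0,0,0,0,0,0],
  ],
)

```text
t: 33.17
ee_pos: [527.2, -116.4, 286.3]
ee_rot: [-0.0, 0.802, 0.597, 0.0]
force: [-0.8, -0.6, -2.9]
width: 34.9
grasp_force: 50.2
```

```bash
python3 w.py 582,66,70,82,45/557,-25,94,110,40/555,-25,55,65,40 wr9.png; python3 -c "
from h import *
f=grab_frame('scene');cv2.imwrite('pics/s9.png',f['img'][100:300,180:400].repeat(3,0).repeat(3,1))"
```

```text
t 33.17 tcp [ 527.2 -116.4  286.3] yaw_y -16.6 z [ 0.  0. -1.] cam [547. -53. 405.] w 34.9
circ (array([588.9,  83.8,  44. ]), 609) enc [578.4  49.2] 24.7 z 76.9
circ (array([556.9, -26.4,  23.1]), 553) enc [557.  -26.3] 24.8 z 100.8
circ (array([557.3, -25.4,  29.4]), 673) enc [557.4 -24.8] 32.0 z 61.7
```

View pics/s9.png

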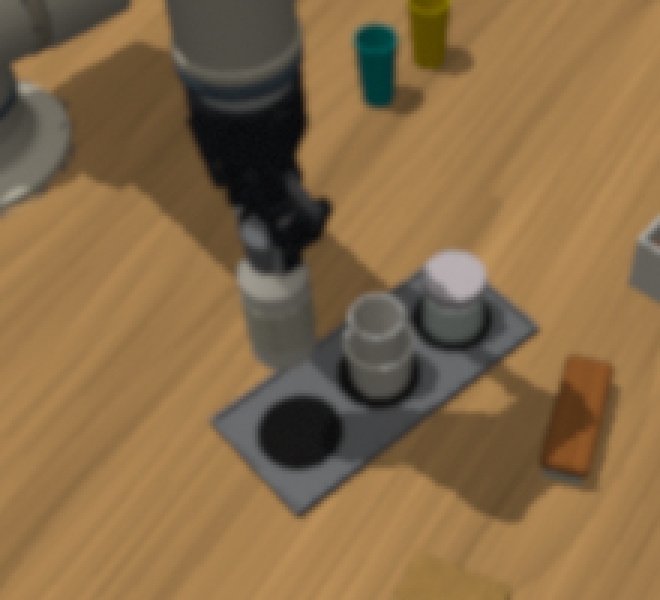

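The nested cups stand centred and the bottle hangs upright over the free end pad. I'm lowering it.

Emit:
servo_tool(
  moves=[
    [-1,0,0,-0.9,0,0,0],
    [-1,0,0,-0.9,0,0,0],
    [-1,0,0,-0.9,0,0,0],
    [-1,0,0,-0.9,0,0,0],
    [-1,0,0,-0.9,0,0,0],
    [-1,0,0,-0.6,0,0,0],
    [-1,0,0,-0.2,0,0,0],
    [-1,0,0,0,0,0,0],
  ],
)

```text
t: 34.28
ee_pos: [527.2, -116.7, 154.1]
ee_rot: [0.0, 0.802, 0.597, 0.0]
force: [0.4, 0.3, -2.0]
width: 34.7
grasp_force: 50.3
```

Emit:
servo_tool(
  moves=[
    [-1,0,0,0,0,0,0],
    [-1,0,0,0,0,0,0],
  ],
)

```text
t: 34.52
ee_pos: [527.5, -117.0, 154.7]
ee_rot: [0.001, 0.802, 0.597, 0.0]
force: [-0.5, -0.6, -2.6]
width: 34.4
grasp_force: 50.3
```

Emit:
servo_tool(
  moves=[
    [-1,0,0,-0.16,0,0,0],
    [-1,0,0,-0.12,0,0,0],
    [-1,0,0,0,0,0,0],
    [-1,0,0,0,0,0,0],
  ],
)

```text
t: 35.02
ee_pos: [527.0, -116.8, 146.6]
ee_rot: [-0.0, 0.802, 0.597, -0.0]
force: [0.4, -0.5, -2.8]
width: 34.6
grasp_force: 50.4
```

Emit:
servo_tool(
  moves=[
    [-1,0,0,-0.06,0,0,0],
    [-1,0,0,0,0,0,0],
    [-1,0,0,0,0,0,0],
  ],
)

```text
t: 35.4
ee_pos: [527.2, -116.9, 146.4]
ee_rot: [0.0, 0.802, 0.597, 0.0]
force: [-3.0, 0.7, 4.9]
width: 34.6
grasp_force: 51.1
```

Contact. Now I'll release slowly and retreat.

Emit:
servo_tool(
  moves=[
    [-0.1,0,0,0,0,0,0],
    [0.3,0,0,0,0,0,0],
    [0.5,0,0,0,0,0,0],
    [0.5,0,0,0.5,0,0,0],
    [0.5,0,0,1,0,0,0],
    [0.5,0,0,1,0,0,0],
    [0.5,0,0,1,0,0,0],
    [0.5,0,0,1,0,0,0],
  ],
)

```text
t: 36.4
ee_pos: [527.2, -116.9, 259.7]
ee_rot: [0.001, 0.802, 0.597, 0.0]
force: [-0.5, -0.7, -0.4]
width: 64.3
grasp_force: 0.0
```

Emit:
servo_tool(
  moves=[
    [0.5,-0.5,-1,0.5,0,0,0],
    [0.5,-0.5,-1,0,0,0,0],
    [0.5,-0.5,-1,0,0,0,0],
    [0.5,-0.5,-1,0,0,0,0],
    [0.5,0,0,0,0,0,0],
    [0.5,0,0,0,0,0,0],
  ],
)

```text
t: 37.15
ee_pos: [477.4, -216.5, 270.9]
ee_rot: [0.0, 0.802, 0.597, 0.0]
force: [0.0, -0.5, -0.6]
width: 64.1
grasp_force: 0.0
```

```bash
python3 w.py 527,-116,140,158,45/582,66,70,82,45/557,-25,94,110,40/555,-25,55,65,40 wr10.png; python3 -c "
from h import *
f=grab_frame('scene');cv2.imwrite('pics/s10.png',f['img'][100:300,180:400].repeat(3,0).repeat(3,1))"
```

```text
t 37.15 tcp [ 477.4 -216.5  270.9] yaw_y -16.7 z [ 0.001  0.    -1.   ] cam [ 498. -153.  390.] w 64.1
circ (array([ 526.6, -118.8,   12.4]), 2060) enc [ 527.3 -118.3] 17.8 z 152.0
none 0
none 0
none 1
```

View pics/s10.png

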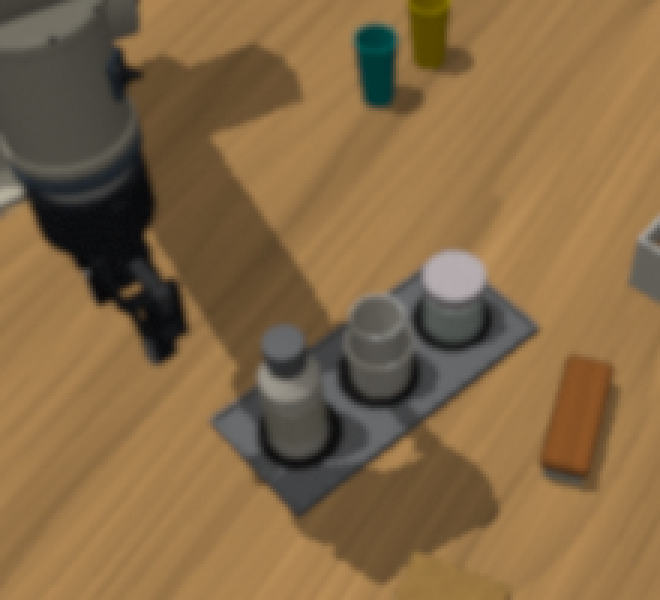

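The bottle (285,400), the nested cups (378,340) and the jar (452,295) all stand upright and centred on their pads.

```bash
python3 -c "
from rig import robot
print(robot.job_done())"
```

```text
the job is handed in; nothing more can be done
None
```

I handed the job in at about 37 s. In the last camera view, the bottle (carton-end pad), the jar (far-end pad) and the wide cup (middle pad, narrow cup fully nested) stood upright and centred. I never touched the carton, basket or brush; the hand-in gave no verdict.

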